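# Turn a chased brass plate over on the turning stand

## Robot

A 6-joint arm with a two-finger parallel gripper is mounted at the origin on the work surface. World frame = base frame: x ahead of the robot, y to its left, z up, the work surface at z = 0. Lengths are in m, angles in degrees, forces in N, time in s.
With the tool pointing down it reaches from about 0.4 to 0.825 m from the base axis. Payload 7 kg.
Tool frame: the origin (TCP) lies on the centre line of the jaws, within the pads' length; the fingertips stand 19 mm ahead of it and the grasp point (between the pads) is the TCP (r.tips_ahead is the distance from the TCP to the fingertips, in m); z points along the fingers, y is the line along which they close (so a half turn about z gives the same grasp; the last joint's range is limited). The gripper opens to 88 mm and grips with 3 to 60 N. Pads are 19 mm wide; open, the fingers measure 130 mm over their backs; the gripper's body (78 mm by 193 mm) begins 47 mm behind the grasp point.
Start: joints at [-59.467, 20.546, 0.682, 0, -70.136, -16.507], TCP at [0.164, -0.655, 0.246] pointing down, gripper open.
Joint ranges: [-176.03, 176.03], [-82.01, 121.73], [-58.28, 71.71], [-173.87, 95.51], [-174.79, -0.11], [-173.66, 173.66]. Speed limits (degrees/s): [136.94, 136.94, 172.46, 180, 180, 180].

## Interface

Orientations are given as [roll, pitch, yaw] about the fixed x, y, z axes, in that order (R = Rz(yaw) Ry(pitch) Rx(roll)).
In Python, from plant import r, viewer, close_job gives the robot as it stands. The module is installed in compiled form; this text tells all that it offers.
- The arm moves only by the tool arm_command, never from a script. Its arguments are lists of equal length, an entry for each row: "travel": the shift along the world's x, y, z scaled (see below), a list of three; "delta_rot": the turn, a rotation vector about the world's x, y, z scaled (see below), a list of three. In form: {"travel": [[dx, dy, dz], ...], "delta_rot": [[rx, ry, rz], ...]}. A call has 1 to 20 rows; each row is the pose to reach, as a shift and turn from the pose commanded when the call began; what a row does not reach only later rows make up. The controller multiplies each number of a shift by 0.5 m and each number of a turn by 90 degrees. A row lasts 1/8 s, in which the tool goes at most 62.5 mm and 10.7 degrees, less where a joint would pass 70% of its speed; a pose out of reach is approached as far as the arm can. A call with a number of a shift or a turn outside -1 to 1 is refused whole. A call with a gripper value outside its range is refused whole. "grip" is the opening, from 0 (shut) to 1 (fully open), set as the call begins (left out, the last holds). The fingers move at their own pace and stop on an object; "newtons" is the grip in N (left out, the last holds). Time passes only in rows, so rows that repeat a pose let the fingers close. It gives the time, the measured TCP pose, the force, the opening and the grip force at its end, in the units of the state.
- r.get_state(): the state, without advancing time (a new reading comes with each control period).
- viewer.capture(name): name is "scene" or "top" or "wrist"; returns a dict with "img" (480x640x3 uint8, red, green, blue), "camera_matrix" (3x3 intrinsics, pixels), "R" (3x3) and "t" (3): a world point X has camera coordinates R X + t; the wrist camera has in their place "mount" (4x4, takes a point from camera to tool coordinates, whose origin is the TCP and whose axes are the flange's). Camera axes: x right, y down, z forward; pixel columns grow to the right and rows downward; lengths in m; the calibration is good to about 2 mm. A picture is of the moment at which its call begins: read the wrist's pose just before it. There is no depth.
- close_job(): hands the job in; it is judged then, once.
The state is a dict: "time_s": time; "joints": joint angles; "qd": joint speeds; "joint_torque": joint torques, N m; "tcp_pos": TCP position; "eef_rot": TCP orientation; "contact_force": force on the tool from outside, world axes, zero at the start; "moment": the same for the moment, N m; "gripper_width": finger opening in m; "gripper_force": force on a finger pad.
Only numpy, scipy, OpenCV 4.12 (cv2) and the standard library are available. Lean on these libraries where they do the work, as an engineer would, in place of code of your own. Each camera call takes 0.05 s, during which the arm holds its last target. There are 200 camera calls.

## Task

The brass plate has to be worked on its back: raise the turning stand's hinged leaf fully, tip the plate up from its overhanging edge until it leans over against the leaf, then lower the leaf flat so that the plate lies on it with its plain back upward, and finish with the plate slid along the leaf up to its end stop, square to it. The plate is polished, so never grip it or press hard on it: move it with a light touch (under 25 N). Leave the hammer and the tin beside the stand where they are.

Things in the scene. Friction and masses are not known exactly. Their poses are not given: they have to be found in the camera images.
- stand: Fixed turning stand. Origin on the bench top below the hinge line; x runs along the hinge (roughly away from the robot), y from the bed to the leaf, z up. Base plate 130 x 200 x 12 mm (x -65 to 65, y -80 to 120). The bed is a steel block, x -50 to 60, y -60 to 0, flat top at z = 70 mm
- hinge (a point): Point on the stand's hinge line, above the stand's origin at z = 70 mm, level with the bed top. Axes as the stand's
- leaf (a joint): Angle of the hinged aluminium leaf (rad): 0 = flat, face level with the bed top; grows as it swings up about the hinge towards the bed, to its stop at 1.31 (leaning 15 degrees away from the bed). Stiff hinge (0.7 N m, about 6 N at the bar): stays where left, also with the plate on it. Flat, the leaf spans stand x -35 to 62, y 0 to 126, z 60 to 70 mm
- leaf_bar (a point): Grip point on the leaf's round handle bar, 12 mm in diameter, parallel to the hinge, sticking out 67 mm beyond the leaf's +x end (stand x 62 to 129, this point at 97), free all round. Moves with the leaf, 118 mm from the hinge along the leaf and 5 mm behind its face plane. Axes are the leaf's: x along the hinge, y from the hinge to its free edge, z out of its face
- leaf_home (a point): Point on the leaf's face at stand x = 0, 48 mm from the hinge: the plate's centre is here (x to 4 mm, y to 15 mm) when it rests turned over and against the end stop. Axes are the leaf's
- end_stop (a point): Middle of the end stop's face, at its top edge: a strip at the leaf's +x end, stop face at stand x = 50 mm, from 12 to 92 mm from the hinge, 8 mm higher than the leaf's face. Axes are the leaf's
- plate: Brass plate 100 (x) x 90 (y) x 5 mm, 0.28 to 0.5 kg, three chased rings on one face, the other plain. Origin: centre of the plain face; z out of the ringed face. At the start ringed face up on the bed, x along the hinge within 0.04 rad, 15 to 35 mm short of home in x, +y edge 4 to 7 mm from the hinge, -y edge overhanging the bed by 34 to 37 mm, free below
- hammer: Hammer, 210 mm long, lying roughly along the stand's x axis beside the bed, 200 to 230 mm to the -y side of the hinge. Leave it alone. Origin under its middle
- tin: Open steel tin, 72 mm across, 60 mm high, standing 230 to 270 mm to the +y side of the hinge. Leave it alone. Origin at the centre of its underside
Things that resemble listed ones, but are neither listed nor needed, are in the scene too. Of the things shaped like the plate, the brass one is meant.

How it is judged (in metres and radians):
On the way, in this order (a step that is already met when the one before it is completed fails the run):
1. the leaf is raised (at least 1.15 rad) with the plate still lying on the bed (value of joint leaf above 1.15 rad and angle between plate's own z axis and vertical below 0.3 rad), for 0.2 s.
2. the plate has been tipped past upright and leans on the raised leaf (value of joint leaf above 1 rad and angle between plate's own z axis and vertical above 1.68 rad and z of plate in the frame of leaf_home below 0.02 m), for 0.3 s.
3. the leaf is lowered flat with the plate lying on it, ringed face down (value of joint leaf below 0.08 rad and angle between plate's own z axis and vertical above 3 rad and z of plate in the frame of leaf_home below 0.012 m), for 0.2 s.
At the end, for the whole second after the job is handed in: The leaf is down flat (under 0.08 rad), the plate rests on it ringed face down (within 0.14 rad), against the end stop (within 4 mm), square to it (within 0.07 rad), within 15 mm of its home place across the leaf, and at rest (all of step 3 and z of plate in the frame of leaf_home above 0 m and x of plate in the frame of leaf_home between -0.004 and 0.004 m and y of plate in the frame of leaf_home between -0.015 and 0.015 m and angle between the x axis of plate and the x axis of leaf_home, either way round below 0.07 rad and linear speed of plate below 0.02 m/s); the robot touches nothing.
It fails at once if the fingers press on or grip the plate with more than 25 N (contact force between plate and the fingers above 25 N).
It fails at once if the hammer is moved more than 30 mm (distance of hammer from where it was at the start of the episode above 0.03 m).
It fails at once if the tin is moved more than 30 mm (distance of tin from where it was at the start of the episode above 0.03 m).
It also fails if it takes over 72 s, if anything falls off the work surface, if the arm or the gripper's body presses on something with over 40 N, if the wrist force passes 120 N, or if a joint passes its speed limit or range.

## Working session

There is one attempt and no reset: what is moved stays moved. The work goes in short steps, Python scripts to look and compute and a tool call to move; the robot and the scene stay as the last step left them, time stands still between calls to the robot, and variables do not carry over. Pictures are saved under pics/ and viewed, at most 11 in all, crops included, and the job is handed in when it is done.

Besides the shell and the picture viewer there is one more tool, called as name(argument=value, ...) on one line, values as JSON. arm_command: Moves the arm, as the interface text tells. Shifts and turns lie within -1 to 1; 1 stands for 0.5 m of shift or 90 degrees of turn. Its arguments: {"type":"object","properties":{"travel":{"type":"array"},"delta_rot":{"type":"array"},"grip":{"type":"number"},"newtons":{"type":"number"}},"required":["travel","delta_rot"]}

```bash
mkdir -p pics; python3 - <<'E'
from plant import r, viewer
import cv2, numpy as np, pickle
d={}
for n in ("scene","top"):
    c=viewer.capture(n); d[n]=c
    cv2.imwrite(f"pics/{n}0.png",c["img"][:,:,::-1])
    print(n,c["camera_matrix"].tolist(),np.round(-c["R"].T@c["t"],3))
pickle.dump(d,open("cap0.pkl","wb"))
s=r.get_state();print(s)
E
```

```text
scene [[509.6516724231496, 0.0, 319.25732288987973], [0.0, 509.6516724231496, 236.50115829619625], [0.0, 0.0, 1.0]] [ 1.404 -0.163  0.62 ]
top [[579.8800350813464, 0.0, 321.9301756876265], [0.0, 579.8800350813464, 239.9733043777637], [0.0, 0.0, 1.0]] [0.433 0.046 1.216]
{'time_s': 0.1, 'joints': array([-5.94653226e+01,  2.05875804e+01,  6.38719544e-01, -1.80573320e-02,
       -7.01344138e+01, -1.65077616e+01]), 'qd': array([-0.05494177, -0.16199549,  0.0800639 , -0.07752658,  0.01474835,
       -0.12061114]), 'joint_torque': array([-3.71267713e-03, -5.84160876e+01,  2.93748611e+01,  7.01564535e+00,
        1.01643149e-02, -7.41978715e-05]), 'tcp_pos': array([ 0.16349622, -0.65448291,  0.24471021]), 'eef_rot': array([ 1.79915334e+02, -7.38812136e-03, -1.65979227e+02]), 'contact_force': array([-0.28438079, -0.20045595,  0.60365658]), 'moment': array([-0.03756667, -0.03452438,  0.03080746]), 'gripper_force': 0.0, 'gripper_width': 0.08725283398550034}
```

View pics/top0.png

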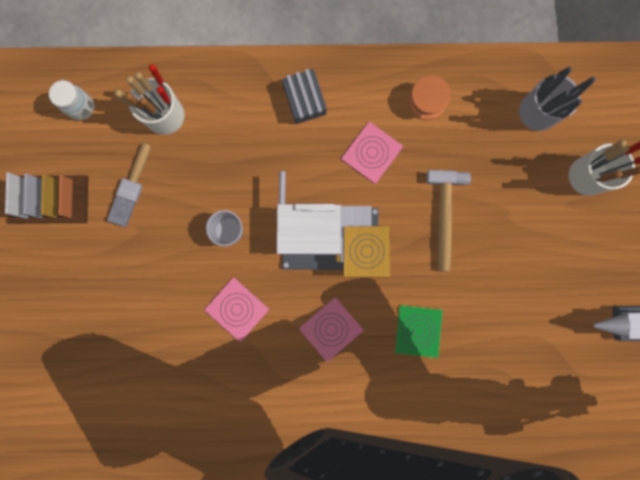

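View pics/scene0.png

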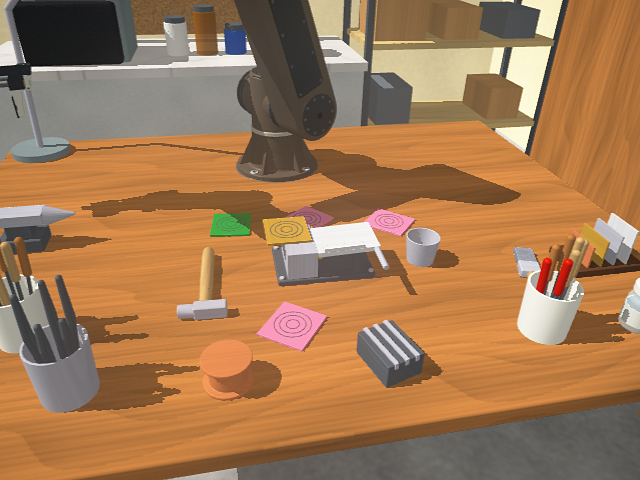

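Top view: the stand is around (325,235), with the white leaf at (277–341, 205–255), its bar at (282,185), and the tin at (224,228). The hammer is at (445,220). Plate-like things are pink at (372,152), (237,309) and (331,329), green at (419,331), and gold with rings at (367,251). The gold one is brass, sits on the bed and overhangs it, so it fits. I'll confirm with a crop.

```bash
python3 - <<'E'
import cv2,pickle
d=pickle.load(open("cap0.pkl","rb"))
i=d["top"]["img"][160:285,260:410,::-1]
cv2.imwrite("pics/crop1.png",cv2.resize(i,None,fx=4.8,fy=4.8,interpolation=cv2.INTER_CUBIC))
E
```

```text
(no output)
```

View pics/crop1.png

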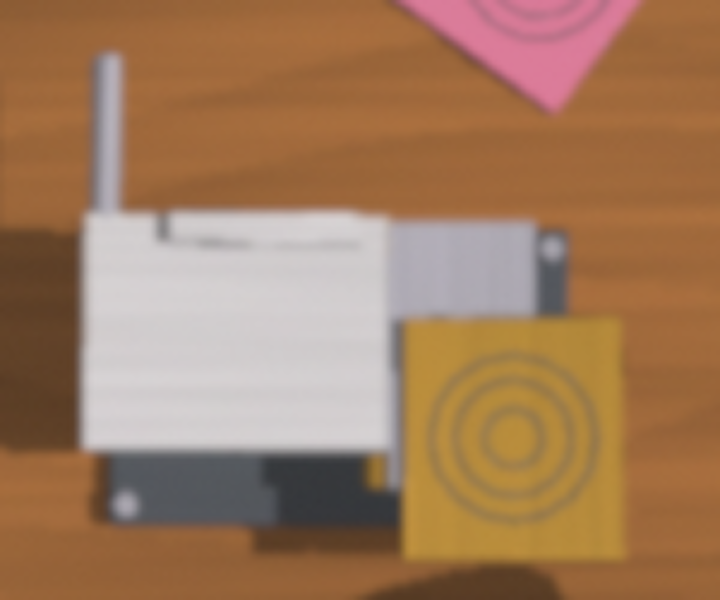

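The gold plate has three rings and overhangs the bed, so it is the brass one. Next I'll turn the crop corners into world positions.

```bash
cat > h.py <<'E'
import numpy as np,cv2,pickle
from scipy.spatial.transform import Rotation as R
def ray(c,px,z):
    K=c["camera_matrix"];o=-c["R"].T@c["t"];d=c["R"].T@np.linalg.inv(K)@[px[0],px[1],1]
    return o+d*(z-o[2])/d[2]
def proj(c,X):
    p=c["camera_matrix"]@(c["R"]@np.asarray(X)+c["t"]);return p[:2]/p[2]
# leaf corners fit
def fit(stand,world):
    s=np.array(stand,float);w=np.array(world)[:,:2]
    sc,wc=s.mean(0),w.mean(0);a=s-sc;b=w-wc
    th=np.arctan2((a[:,0]*b[:,1]-a[:,1]*b[:,0]).sum(),(a*b).sum());c_,s_=np.cos(th),np.sin(th)
    Rm=np.array([[c_,-s_],[s_,c_]]);t=wc-Rm@sc
    return th,t,(w-(s@Rm.T+t))*1e3
E
python3 - <<'E'
from h import *
d=pickle.load(open("cap0.pkl","rb"));c=d["top"]
f=lambda u,v,z:ray(c,(260+(u+.5)/4.8-.5,160+(v+.5)/4.8-.5),z)
L=[f(84,213,.07),f(389,213,.07),f(389,451,.07),f(82,451,.07),f(535,221,.07)]
S=[[.062,.126],[.062,0],[-.035,0],[-.035,.126],[.060,-.06]]
th,t,e=fit(S,L);print("stand yaw",np.degrees(th),t,e.round(1).tolist())
Rm=np.array([[np.cos(th),-np.sin(th)],[np.sin(th),np.cos(th)]])
P=[f(403,319,.075),f(622,317,.075),f(626,560,.075),f(402,559,.075)]
Sp=[[.05,.045],[.05,-.045],[-.05,-.045],[-.05,.045]]
th2,t2,e2=fit(Sp,P);print("plate",np.degrees(th2-th),Rm.T@(t2-t),e2.round(1).tolist())
print("bar end",Rm.T@(f(108,53,.068)[:2]-t), [ (Rm@np.array(q)+t).round(4).tolist() for q in ([.097,.118],[.0,-.09])])
np.savez("stand.npz",th=th,t=t)
for n,p,z in(("tin",(224,228),.03),("hammerL",(445,268),.02),("hammer head",(447,178),.02)): print(n,Rm.T@(ray(c,p,z)[:2]-t))
# scene check
for q in([.062,.126,.07],[-.035,.126,.07],[.06,-.06,.07],[.129,.118,.065]):
    w=Rm@np.array(q[:2])+t;print(proj(d["scene"],[*w,q[2]]).round(1))
print(d["top"]["R"].round(3).tolist())
import plant
from plant import viewer
print(np.array(viewer.capture("wrist")["mount"]).round(4).tolist())
E
```

```text
stand yaw -0.62863395654998 [0.53341442 0.00771916] [[0.8, 0.5], [1.1, -0.1], [-0.8, -0.1], [-1.1, 0.5], [-0.1, -0.7]]
plate 0.20163063291264555 [-0.03075894 -0.05099761] [[-0.7, 0.1], [0.1, -0.2], [0.1, -0.8], [0.6, 0.9]]
bar end [0.13055709 0.11722382] [[0.6317, 0.1246], [0.5324, -0.0823]]
tin [0.01848422 0.23836537]
hammerL [-0.06225418 -0.21692771]
hammer head [ 0.12554885 -0.22383055]
[380.4 247.3]
[367.5 222.9]
[287.3 254.9]
[386.2 269.1]
[[-0.009, -1.0, 0.0], [-0.997, 0.008, -0.08], [0.08, -0.001, -0.997]]
[[0.0003, -0.9665, -0.2567, 0.0694], [1.0, -0.0001, 0.0018, -0.0004], [-0.0017, -0.2567, 0.9665, -0.1402], [0.0, 0.0, 0.0, 1.0]]
```

arm_command(travel=[[0.05,0.07,0],[0.13,0.18,0],[0.21,0.3,0],[0.29,0.41,0],[0.37,0.52,0],[0.44,0.62,0],[0.49,0.68,0],[0.5,0.7,0],[0.5,0.7,0]], delta_rot=[[0,0,-0.02],[0,0,-0.04],[0,0,-0.06],[0,0,-0.08],[0,0,-0.1],[0,0,-0.13],[0,0,-0.15],[0,0,-0.163],[0,0,-0.163]], grip=0, newtons=30)

```text
time_s: 1.27
tcp_pos: [0.4141, -0.3038, 0.2455]
eef_rot: [180.0, -0.0, 179.5]
contact_force: [0.5, 0.1, -0.3]
gripper_width: 0.0034
gripper_force: 0.0
```

arm_command(travel=[[0.005,0.08,0],[0.015,0.19,-0.02],[0.02,0.3,-0.06],[0.026,0.4,-0.1],[0.026,0.49,-0.15],[0.026,0.524,-0.2],[0.026,0.524,-0.25],[0.026,0.524,-0.3],[0.026,0.524,-0.324],[0.026,0.524,-0.324],[0.026,0.524,-0.324]], delta_rot=[[0,0,0],[0,0,0],[0,0,0],[0,0,0],[0,0,0],[0,0,0],[0,0,0],[0,0,0],[0,0,0],[0,0,0],[0,0,0]])

```text
time_s: 2.65
tcp_pos: [0.4271, -0.0431, 0.0843]
eef_rot: [180.0, 0.1, 179.3]
contact_force: [-0.7, 0.3, 0.2]
gripper_width: 0.0004
gripper_force: 0.0
```

```bash
python3 - <<'E'
from plant import r, viewer
import cv2
s=r.get_state();print(s["joints"].round(1),s["tcp_pos"],s["contact_force"])
a=viewer.capture("top")["img"][150:310,250:420,::-1]
cv2.imwrite("pics/b.png",cv2.resize(a,None,fx=3.5,fy=3.5,interpolation=cv2.INTER_CUBIC))
E
```

```text
[  20.8    7.8  -41.5    0.   -40.6 -111.5] [ 0.42714631 -0.04305299  0.08428686] [-0.70543614  0.2594186   0.18769693]
```

View pics/b.png

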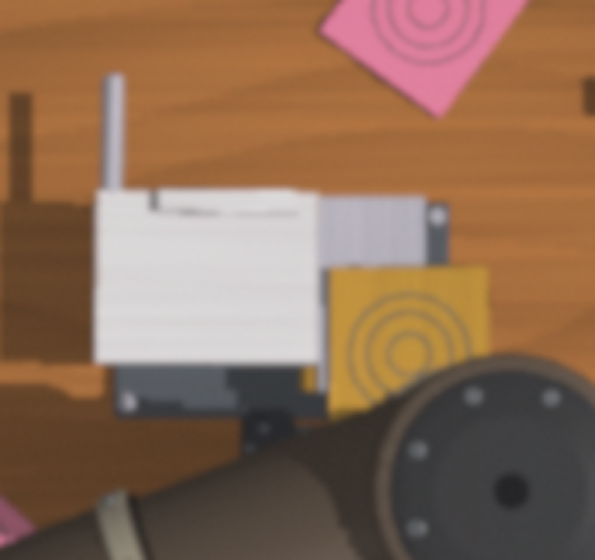

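The arm hides the plate's near edge, but the plate hasn't moved. I'll push it slowly in +x while the leaf is still down.

arm_command(travel=[[0.005,0,0],[0.01,0,0],[0.015,0,0],[0.02,0,0],[0.025,0,0],[0.03,0,0],[0.035,0,0],[0.04,0,0],[0.045,0,0],[0.05,0,0],[0.055,-0.001,0],[0.06,-0.001,0]], delta_rot=[[0,0,0],[0,0,0],[0,0,0],[0,0,0],[0,0,0],[0,0,0],[0,0,0],[0,0,0],[0,0,0],[0,0,0],[0,0,0],[0,0,0]])

```text
time_s: 4.2
tcp_pos: [0.4567, -0.0434, 0.0835]
eef_rot: [-180.0, -0.0, 179.4]
contact_force: [-1.8, -0.3, -0.6]
gripper_width: 0.0003
gripper_force: 0.8
```

```bash
python3 - <<'E'
from plant import viewer
from h import *
c=viewer.capture("top");pickle.dump(c,open("c2.pkl","wb"))
d=pickle.load(open("cap0.pkl","rb"))["top"]
# plate top edge row along columns (brass mask)
for k in(d,c):
    i=k["img"].astype(int);m=(i[...,0]-i[...,2]>80)&(i[...,1]>100)&(i[...,1]-i[...,2]>55)
    col=m[205:270,350:385];print([int(205+np.argmax(col[:,j])) for j in range(0,35,4)], i[235,352],i[226,352])
E
```

```text
[227, 227, 227, 227, 227, 227, 227, 227, 226] [186 142  61] [165 137 107]
[218, 218, 218, 218, 218, 218, 218, 218, 217] [175 137  73] [193 147  64]
```

arm_command(travel=[[0.004,0,0],[0.009,0,0],[0.014,0,0],[0.014,0,0],[0.0,0,0],[-0.02,0,0.0],[-0.02,0,0.05],[-0.02,0.0,0.15],[0.05,0.06,0.22],[0.15,0.15,0.23],[0.25,0.24,0.23],[0.33,0.32,0.23],[0.35,0.335,0.2],[0.35,0.335,0.12],[0.35,0.335,0.12]], delta_rot=[[0,0,0],[0,0,0],[0,0,0],[0,0,0],[0,0,0],[0,0,0],[0,0,0],[0,0,0],[0,0,0],[0,0,0],[0,0,0],[0,0,0],[0,0,0],[0,0,0],[0,0,0]])

```text
time_s: 6.12
tcp_pos: [0.6287, 0.1231, 0.1402]
eef_rot: [-179.9, -0.4, 179.3]
contact_force: [-0.4, -0.1, 1.2]
gripper_width: 0.0005
gripper_force: 0.0
```

```bash
python3 - <<'E'
from plant import viewer
from h import *
c=viewer.capture("top");pickle.dump(c,open("c3.pkl","wb"))
i=c["img"].astype(int);m=(i[...,0]-i[...,2]>80)&(i[...,1]>100)&(i[...,1]-i[...,2]>55)
col=m[200:290,340:395];print([int(200+np.argmax(col[:,j])) for j in range(10,46,5)],[int(289-np.argmax(col[::-1,j])) for j in range(10,46,5)])
row=m[:,335:400];print([(335+int(np.argmax(row[v])),399-int(np.argmax(row[v][::-1]))) for v in range(222,260,6)])
cv2.imwrite("pics/c.png",cv2.resize(c["img"][120:290,250:420,::-1],None,fx=3.4,fy=3.4,interpolation=cv2.INTER_CUBIC))
E
```

```text
[215, 215, 215, 215, 215, 215, 213, 213] [263, 263, 263, 263, 263, 262, 264, 264]
[(345, 390), (345, 390), (345, 390), (345, 390), (345, 390), (345, 390), (337, 390)]
```

View pics/c.png

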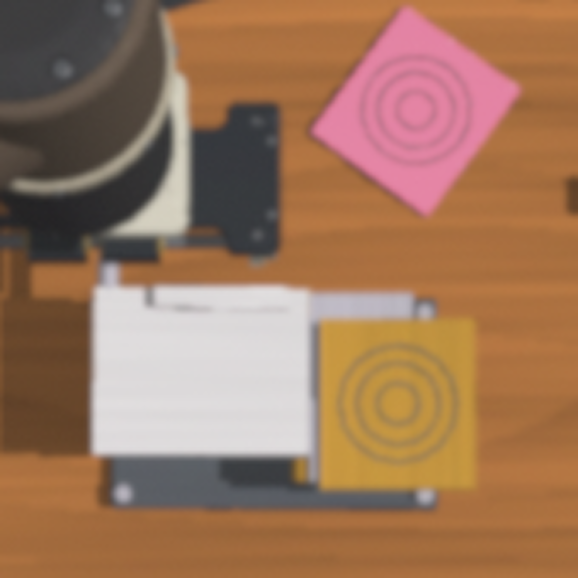

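The plate is square on the bed about 24 mm further in, at stand x ≈ -7. Its ring centre is at crop (398,402). Next I'll grip the bar.

arm_command(travel=[[0.006,0.003,0],[0.006,0.003,0],[0.006,0.003,0],[0.006,0.003,0],[0.006,0.003,0],[0.006,0.003,-0.05],[0.006,0.003,-0.1],[0.006,0.003,-0.14],[0.006,0.003,-0.15],[0.006,0.003,-0.15]], delta_rot=[[0,0,0],[0,0,0],[0,0,0],[0,0,0],[0,0,0],[0,0,0],[0,0,0],[0,0,0],[0,0,0],[0,0,0]], grip=1)

```text
time_s: 7.42
tcp_pos: [0.6347, 0.1257, 0.0687]
eef_rot: [-180.0, -0.0, 179.4]
contact_force: [0.5, 0.9, -0.2]
gripper_width: 0.0868
gripper_force: 0.0
```

arm_command(travel=[[0,0,0],[0,0,0],[0,0,0],[0,0,0],[0,0,0],[0,0,0],[0,0,0],[0,0,0]], delta_rot=[[0,0,0],[0,0,0],[0,0,0],[0,0,0],[0,0,0],[0,0,0],[0,0,0],[0,0,0]], grip=0, newtons=40)

```text
time_s: 8.43
tcp_pos: [0.6346, 0.1256, 0.0685]
eef_rot: [-180.0, -0.0, 179.4]
contact_force: [0.1, 0.7, -0.6]
gripper_width: 0.0134
gripper_force: 0.9
```

```bash
python3 - <<'E'
import numpy as np
# arc of bar in world delta/0.5 from flat
for a in range(0,80,5):
    t=np.radians(a);y=.118*np.cos(t)+.005*np.sin(t)-.118;z=.118*np.sin(t)-.005*np.cos(t)+.005
    print(a,(np.array([.011*y,y,z])/.5).round(3).tolist())
E
```

```text
0 [0.0, 0.0, 0.0]
5 [-0.0, -0.0, 0.021]
10 [-0.0, -0.002, 0.041]
15 [-0.0, -0.005, 0.061]
20 [-0.0, -0.011, 0.081]
25 [-0.0, -0.018, 0.101]
30 [-0.0, -0.027, 0.119]
35 [-0.0, -0.037, 0.137]
40 [-0.001, -0.049, 0.154]
45 [-0.001, -0.062, 0.17]
50 [-0.001, -0.077, 0.184]
55 [-0.001, -0.092, 0.198]
60 [-0.001, -0.109, 0.209]
65 [-0.001, -0.127, 0.22]
70 [-0.002, -0.146, 0.228]
75 [-0.002, -0.165, 0.235]
```

arm_command(travel=[[0,0,0],[0,0,0],[0,0,0.01],[0,0,0.021],[0,-0.002,0.041],[0,-0.005,0.061],[0,-0.011,0.081],[0,-0.018,0.101],[0,-0.027,0.119],[0,-0.037,0.137],[0,-0.049,0.154],[0,-0.062,0.17],[0,-0.077,0.184],[0,-0.092,0.198],[0,-0.109,0.209],[0,-0.127,0.22],[0,-0.146,0.228],[0,-0.156,0.232],[0,-0.161,0.234],[0,-0.161,0.234]], delta_rot=[[0,0,0],[0,0,0],[0,0,0],[0,0,0],[0,0,0],[0,0,0],[0,0,0],[0,0,0],[0,0,0],[0,0,0],[0,0,0],[0,0,0],[0,0,0],[0,0,0],[0,0,0],[0,0,0],[0,0,0],[0,0,0],[0,0,0],[0,0,0]])

```text
time_s: 10.92
tcp_pos: [0.6335, 0.0458, 0.1869]
eef_rot: [179.9, -0.0, 179.4]
contact_force: [-6.5, 7.1, -1.7]
gripper_width: 0.0109
gripper_force: 40.0
```

arm_command(travel=[[0,-0.003,0.0],[0,-0.006,0.001],[0,-0.006,0.001]], delta_rot=[[0,0,0],[0,0,0],[0,0,0]])

```text
time_s: 11.3
tcp_pos: [0.6335, 0.0433, 0.1879]
eef_rot: [179.9, -0.0, 179.4]
contact_force: [-7.9, 8.5, 1.0]
gripper_width: 0.0107
gripper_force: 40.0
```

arm_command(travel=[[0,0,0],[0,0,0],[0,0,0],[0,0,0],[0,0,0.05],[0,0,0.12],[0,0,0.2],[0,0,0.24],[0,0,0.24]], delta_rot=[[0,0,0],[0,0,0],[0,0,0],[0,0,0],[0,0,0],[0,0,0],[0,0,0],[0,0,0],[0,0,0]], grip=1)

```text
time_s: 12.42
tcp_pos: [0.6354, 0.0421, 0.308]
eef_rot: [180.0, 0.2, 179.4]
contact_force: [-0.6, 0.1, -0.6]
gripper_width: 0.0872
gripper_force: 0.0
```

arm_command(travel=[[-0.02,-0.04,0],[-0.05,-0.1,0],[-0.08,-0.18,0],[-0.11,-0.26,0],[-0.14,-0.34,0],[-0.17,-0.41,0],[-0.2,-0.47,0],[-0.22,-0.51,0],[-0.22,-0.524,0],[-0.22,-0.524,0],[-0.22,-0.524,0]], delta_rot=[[0,0,0.1],[0,0,0.2],[0,0,0.3],[0,0,0.4],[0,0,0.5],[0,0,0.6],[0,0,0.7],[0,0,0.8],[0,0,0.9],[0,0,1.0],[0,0,1.0]], grip=0, newtons=30)

```text
time_s: 13.8
tcp_pos: [0.5241, -0.22, 0.305]
eef_rot: [179.9, 0.0, -90.7]
contact_force: [-0.8, -0.0, -0.3]
gripper_width: 0.0007
gripper_force: 0.0
```

arm_command(travel=[[0,0,0],[0,0,0],[0,0,0],[0,0,0],[0,0,0],[0,0,0],[0,0,0]], delta_rot=[[0.09,0,0],[0.19,0,0],[0.29,0,0],[0.39,0,0],[0.49,0,0],[0.556,0,0],[0.556,0,0]])

```text
time_s: 14.68
tcp_pos: [0.5242, -0.2211, 0.303]
eef_rot: [178.6, 50.2, -91.8]
contact_force: [0.8, 0.2, 0.1]
gripper_width: 0.0004
gripper_force: 0.0
```

```bash
python3 - <<'E'
from plant import r,viewer
from h import *
s=r.get_state();print(s["joints"].round(1),s["tcp_pos"],s["eef_rot"])
print(R.from_euler("xyz",s["eef_rot"],degrees=True).as_matrix().round(3))
S=np.load("stand.npz");th=S["th"];Rm=np.array([[np.cos(th),-np.sin(th)],[np.sin(th),np.cos(th)]])
print("tcp in stand",Rm.T@(s["tcp_pos"][:2]-S["t"]))
a=[viewer.capture(n)["img"][:,:,::-1] for n in("top","scene")]
o=np.hstack([cv2.resize(a[0][120:320,230:430],(400,400)),cv2.resize(a[1][180:340,220:420],(400,320),interpolation=cv2.INTER_CUBIC)[:0+320] if 0 else cv2.resize(a[1][130:330,230:430],(400,400))])
cv2.imwrite("pics/d.png",o)
E
```

```text
[ -32.3   26.9   17.7  -43.  -107.7   27.7] [ 0.52415816 -0.22111429  0.30296956] [178.56709484  50.21822723 -91.80199933]
[[-0.02  -1.    -0.001]
 [-0.64   0.012  0.769]
 [-0.768  0.016 -0.64 ]]
tcp in stand [-0.00674505 -0.22892123]
```

View pics/d.png

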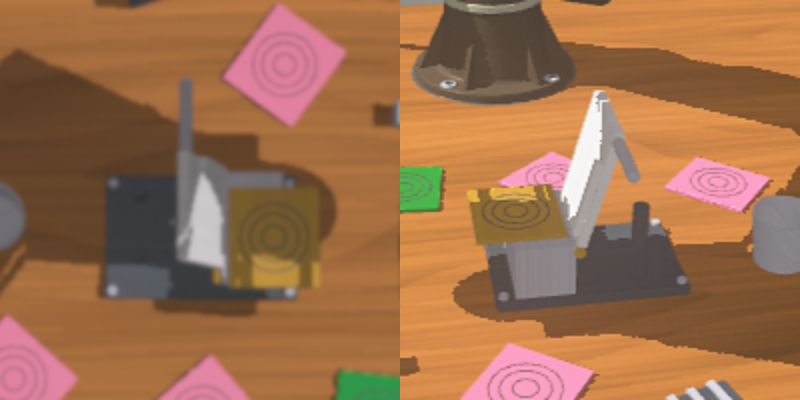

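The leaf is up against its stop (scene crop, 600,95) and the plate still lies flat on the bed (515,210). Next the closed fingers go in under the overhang.

arm_command(travel=[[0,0.015,-0.04],[0,0.04,-0.12],[0,0.07,-0.21],[0,0.1,-0.3],[0,0.125,-0.375],[0,0.135,-0.398],[0,0.16,-0.419],[0,0.19,-0.444],[0,0.22,-0.469],[0.001,0.24,-0.486],[0.002,0.253,-0.497],[0.002,0.253,-0.497],[0.002,0.253,-0.497]], delta_rot=[[0,0,0],[0,0,0],[0,0,0],[0,0,0],[0,0,0],[0,0,0],[0,0,0],[0,0,0],[0,0,0],[0,0,0],[0,0,0],[0,0,0],[0,0,0]])

```text
time_s: 16.4
tcp_pos: [0.5258, -0.0938, 0.0577]
eef_rot: [179.3, 50.0, -91.0]
contact_force: [-0.6, -0.5, 0.0]
gripper_width: 0.0
gripper_force: 0.0
```

```bash
cat > path.py <<'E'
import numpy as np
from plant import r
s=r.get_state();S=np.load("stand.npz");th=S["th"];Rm=np.array([[np.cos(th),-np.sin(th)],[np.sin(th),np.cos(th)]])
p=np.r_[Rm.T@(s["tcp_pos"][:2]-S["t"]),s["tcp_pos"][2]]*1e3
print(p.round(1),s["contact_force"].round(1))
off=np.array([22.3,-3.0]);d=np.array([.766,-.643])
for f in [0,3,6,10,15,20,25,30,35,40,45,50,55,60,65,70,75,80,85,90,94,97]:
    u=np.array([-np.cos(np.radians(f)),np.sin(np.radians(f))]);P=np.array([0 if f>6 else -6+f,70.])
    C=P+90*u+18*d if f<40 else P+72*u
    T=C-off;print(f,T.round(1),((T-p[1:])/500).round(3).tolist())
E
python3 path.py
```

```text
[  -6.5 -101.6   57.7] [-0.6 -0.5  0. ]
0 [-104.5   61.4] [-0.006, 0.007]
3 [-101.4   66.1] [0.0, 0.017]
6 [-98.   70.8] [0.007, 0.026]
10 [-97.1  77.1] [0.009, 0.039]
15 [-95.4  84.7] [0.012, 0.054]
20 [-93.1  92.2] [0.017, 0.069]
25 [-90.1  99.5] [0.023, 0.083]
30 [-86.5 106.4] [0.03, 0.097]
35 [-82.2 113. ] [0.039, 0.111]
40 [-77.5 119.3] [0.048, 0.123]
45 [-73.2 123.9] [0.057, 0.132]
50 [-68.6 128.2] [0.066, 0.141]
55 [-63.6 132. ] [0.076, 0.148]
60 [-58.3 135.4] [0.087, 0.155]
65 [-52.7 138.3] [0.098, 0.161]
70 [-46.9 140.7] [0.109, 0.166]
75 [-40.9 142.5] [0.121, 0.17]
80 [-34.8 143.9] [0.134, 0.172]
85 [-28.6 144.7] [0.146, 0.174]
90 [-22.3 145. ] [0.159, 0.175]
94 [-17.3 144.8] [0.169, 0.174]
97 [-13.5 144.5] [0.176, 0.173]
```

arm_command(travel=[[0,0,0.008],[0,0,0.017],[0,0.003,0.022],[0,0.007,0.026],[0,0.008,0.033],[0,0.009,0.039],[0,0.011,0.047],[0,0.012,0.054],[0,0.015,0.061],[0,0.017,0.069],[0,0.017,0.069]], delta_rot=[[0,0,0],[0,0,0],[0,0,0],[0,0,0],[0,0,0],[0,0,0],[0,0,0],[0,0,0],[0,0,0],[0,0,0],[0,0,0]])

```text
time_s: 17.77
tcp_pos: [0.5256, -0.0848, 0.0925]
eef_rot: [179.3, 50.0, -91.0]
contact_force: [-0.9, -0.3, -1.5]
gripper_width: 0.0005
gripper_force: 0.9
```

```bash
python3 path.py | head -1; python3 - <<'E'
from plant import viewer
import cv2,numpy as np
a=[viewer.capture(n)["img"][:,:,::-1] for n in("top","scene")]
o=np.hstack([cv2.resize(a[0][120:320,230:430],(400,400)),cv2.resize(a[1][130:330,200:400],(400,400))])
cv2.imwrite("pics/e.png",o)
E
```

```text
[ -6.8 -92.6  92.5] [-0.9 -0.3 -1.5]
```

View pics/e.png

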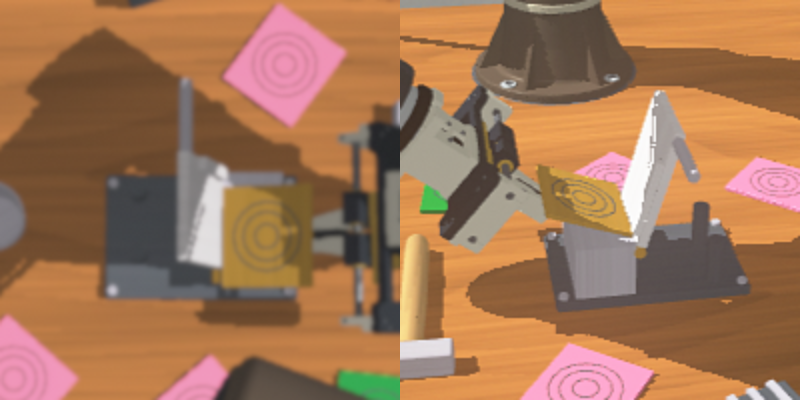

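The plate is tipped about 20–25°, with its +y edge at the leaf's foot (630,235 in the scene crop), and the force is light. I'll continue along the arc.

arm_command(travel=[[0,0.006,0.014],[0,0.013,0.028],[0,0.022,0.042],[0,0.031,0.054],[0,0.04,0.063],[0,0.049,0.072],[0,0.059,0.079],[0,0.07,0.086],[0,0.081,0.092],[0,0.092,0.097],[0,0.104,0.101],[0,0.111,0.102],[0,0.117,0.103],[0,0.117,0.103]], delta_rot=[[0,0,0],[0,0,0],[0,0,0],[0,0,0],[0,0,0],[0,0,0],[0,0,0],[0,0,0],[0,0,0],[0,0,0],[0,0,0],[0,0,0],[0,0,0],[0,0,0]])

```text
time_s: 19.62
tcp_pos: [0.5254, -0.0261, 0.1435]
eef_rot: [179.2, 50.0, -91.0]
contact_force: [0.0, 0.0, -0.0]
gripper_width: 0.0006
gripper_force: 0.2
```

arm_command(travel=[[0,0.003,0],[0,0.006,0],[0,0.009,0.001],[0,0.012,0.001],[0,0.015,0.001],[0,0.018,0.001],[0,0.021,0.001],[0,0.025,0.002],[0,0.025,0.002]], delta_rot=[[0,0,0],[0,0,0],[0,0,0],[0,0,0],[0,0,0],[0,0,0],[0,0,0],[0,0,0],[0,0,0]])

```text
time_s: 20.75
tcp_pos: [0.5256, -0.0137, 0.1446]
eef_rot: [179.2, 50.0, -91.0]
contact_force: [0.9, -0.4, 0.7]
gripper_width: 0.0005
gripper_force: 0.0
```

```bash
python3 path.py | head -1; python3 - <<'E'
from plant import viewer
import cv2,numpy as np
a=[viewer.capture(n)["img"][:,:,::-1] for n in("top","scene")]
o=np.hstack([cv2.resize(a[0][120:320,230:430],(400,400)),cv2.resize(a[1][130:330,200:400],(400,400))])
cv2.imwrite("pics/f.png",o)
E
```

```text
[ -7.6 -21.5 144.6] [ 0.9 -0.4  0.7]
```

View pics/f.png

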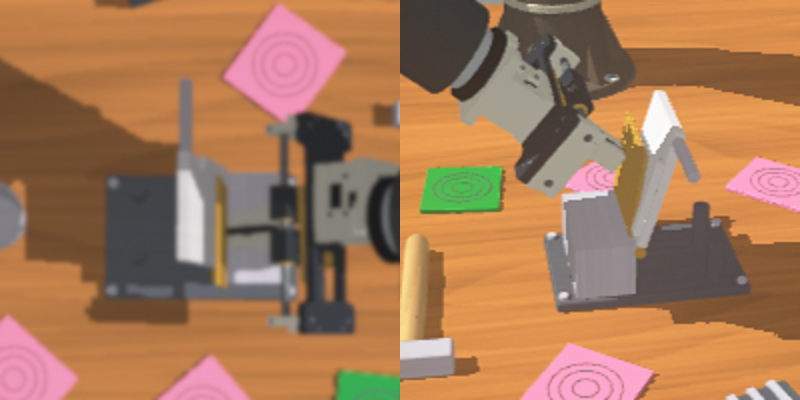

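The plate stands nearly upright. A few more slow millimetres.

arm_command(travel=[[0,0.003,0],[0,0.006,0],[0,0.009,0],[0,0.012,0],[0,0.015,0],[0,0.017,0],[0,0.017,0]], delta_rot=[[0,0,0],[0,0,0],[0,0,0],[0,0,0],[0,0,0],[0,0,0],[0,0,0]])

```text
time_s: 21.72
tcp_pos: [0.5256, -0.0053, 0.1446]
eef_rot: [179.2, 50.0, -91.0]
contact_force: [-0.7, 0.7, 0.4]
gripper_width: 0.0008
gripper_force: 0.0
```

arm_command(travel=[[0,-0.01,0],[0,-0.03,0.015],[0,-0.06,0.04],[0,-0.1,0.08],[0,-0.15,0.13],[0,-0.2,0.18],[0,-0.24,0.22],[0,-0.24,0.22]], delta_rot=[[0,0,0],[0,0,0],[0,0,0],[0,0,0],[0,0,0],[0,0,0],[0,0,0],[0,0,0]])

```text
time_s: 22.72
tcp_pos: [0.526, -0.128, 0.2566]
eef_rot: [179.5, 49.9, -90.9]
contact_force: [0.5, 0.5, -0.4]
gripper_width: 0.0006
gripper_force: 0.0
```

```bash
python3 path.py | head -1; python3 - <<'E'
from plant import viewer
import cv2,numpy as np
a=[viewer.capture(n)["img"][:,:,::-1] for n in("top","scene")]
o=np.hstack([cv2.resize(a[0][150:290,270:410],(400,400)),cv2.resize(a[1][160:300,260:400],(400,400))])
cv2.imwrite("pics/g.png",o)
E
```

```text
[  -5.9 -135.8  256.6] [ 0.5  0.5 -0.4]
```

View pics/g.png

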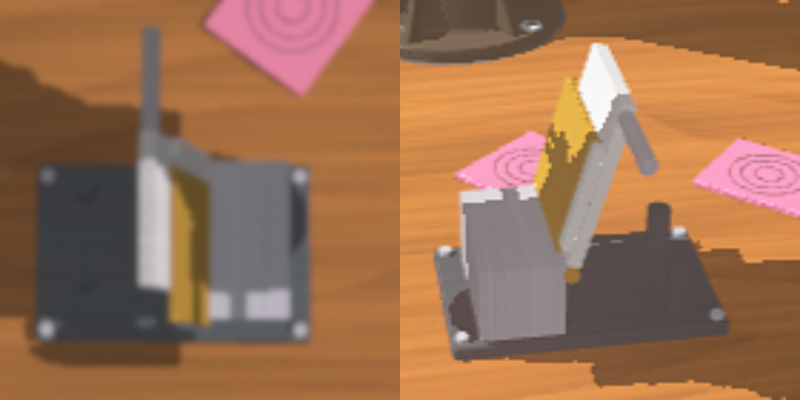

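The plate now leans on the leaf with its plain back outward (top crop 190,245). Next the arm goes back to the bar.

arm_command(travel=[[0,0,0.03],[0,0,0.08],[0,0,0.12],[0,0,0.14],[0,0,0.14],[0,0,0.14],[0,0,0.14]], delta_rot=[[-0.09,0,0],[-0.19,0,0],[-0.29,0,0],[-0.39,0,0],[-0.49,0,0],[-0.556,0,0],[-0.556,0,0]])

```text
time_s: 23.7
tcp_pos: [0.5247, -0.1234, 0.3239]
eef_rot: [179.9, -0.0, -90.4]
contact_force: [-0.3, 0.3, 0.0]
gripper_width: 0.0006
gripper_force: 0.0
```

arm_command(travel=[[0.02,0.02,0],[0.05,0.06,0],[0.08,0.1,0],[0.11,0.14,0],[0.14,0.18,0],[0.17,0.23,0],[0.2,0.28,0],[0.218,0.32,0],[0.218,0.342,0],[0.218,0.342,0],[0.218,0.342,0]], delta_rot=[[0,0,-0.1],[0,0,-0.2],[0,0,-0.3],[0,0,-0.4],[0,0,-0.5],[0,0,-0.6],[0,0,-0.7],[0,0,-0.8],[0,0,-0.9],[0,0,-1.0],[0,0,-1.0]], grip=1)

```text
time_s: 25.08
tcp_pos: [0.6345, 0.0453, 0.3238]
eef_rot: [179.9, -0.1, 179.4]
contact_force: [-0.2, 0.8, -1.0]
gripper_width: 0.0877
gripper_force: 0.0
```

arm_command(travel=[[0,-0.004,-0.04],[0,-0.004,-0.12],[0,-0.004,-0.2],[0,-0.004,-0.255],[0,-0.004,-0.274],[0,-0.004,-0.274]], delta_rot=[[0,0,0],[0,0,0],[0,0,0],[0,0,0],[0,0,0],[0,0,0]])

```text
time_s: 25.82
tcp_pos: [0.6347, 0.0432, 0.1875]
eef_rot: [-180.0, -0.0, 179.4]
contact_force: [-0.2, -0.3, 1.0]
gripper_width: 0.0876
gripper_force: 0.0
```

arm_command(travel=[[0,0,0],[0,0,0],[0,0,0],[0,0,0],[0,0,0],[0,0,0],[0,0,0],[0,0,0],[0,0,0],[0,0,0]], delta_rot=[[0,0,0],[0,0,0],[0,0,0],[0,0,0],[0,0,0],[0,0,0],[0,0,0],[0,0,0],[0,0,0],[0,0,0]], grip=0, newtons=40)

```text
time_s: 27.08
tcp_pos: [0.6346, 0.0438, 0.1875]
eef_rot: [180.0, 0.0, 179.4]
contact_force: [-0.5, 0.7, -0.4]
gripper_width: 0.0107
gripper_force: 40.0
```

```bash
python3 - <<'E'
import numpy as np
g=lambda a:np.array([.118*np.cos(a)+.005*np.sin(a),.118*np.sin(a)-.005*np.cos(a)])
for a in (75,72,68,64,60,56,52,48,44,40,36,32,28,24,20,16,12,8,4,0): print(a,((g(np.radians(a))-g(np.radians(75)))/.5).round(3).tolist())
E
```

```text
75 [0.0, 0.0]
72 [0.012, -0.004]
68 [0.027, -0.01]
64 [0.042, -0.018]
60 [0.056, -0.026]
56 [0.07, -0.035]
52 [0.082, -0.046]
48 [0.095, -0.057]
44 [0.106, -0.069]
40 [0.116, -0.081]
36 [0.126, -0.095]
32 [0.135, -0.109]
28 [0.142, -0.123]
24 [0.149, -0.139]
20 [0.154, -0.154]
16 [0.159, -0.17]
12 [0.162, -0.186]
8 [0.164, -0.202]
4 [0.165, -0.219]
0 [0.165, -0.235]
```

arm_command(travel=[[0,0.012,-0.004],[0,0.027,-0.01],[0,0.042,-0.018],[0,0.056,-0.026],[0,0.07,-0.035],[0,0.082,-0.046],[0,0.095,-0.057],[0,0.106,-0.069],[0,0.116,-0.081],[0,0.126,-0.095],[0,0.135,-0.109],[0,0.142,-0.123],[0,0.149,-0.139],[0,0.154,-0.154],[0,0.159,-0.17],[0,0.162,-0.186],[0,0.164,-0.202],[0,0.165,-0.219],[0,0.165,-0.235],[0,0.165,-0.237]], delta_rot=[[0,0,0],[0,0,0],[0,0,0],[0,0,0],[0,0,0],[0,0,0],[0,0,0],[0,0,0],[0,0,0],[0,0,0],[0,0,0],[0,0,0],[0,0,0],[0,0,0],[0,0,0],[0,0,0],[0,0,0],[0,0,0],[0,0,0],[0,0,0]])

```text
time_s: 29.58
tcp_pos: [0.6362, 0.125, 0.0706]
eef_rot: [-179.9, 0.1, 179.4]
contact_force: [0.2, -7.2, 12.8]
gripper_width: 0.0106
gripper_force: 40.0
```

arm_command(travel=[[0,0,0],[0,0,0],[0,0,-0.002]], delta_rot=[[0,0,0],[0,0,0],[0,0,0]])

```text
time_s: 29.95
tcp_pos: [0.6362, 0.125, 0.0705]
eef_rot: [-179.9, 0.2, 179.4]
contact_force: [-2.7, -8.2, 19.9]
gripper_width: 0.011
gripper_force: 40.0
```

arm_command(travel=[[0,0,0.002],[0,0,0.002],[0,0,0.002],[0,0,0.002],[0,0,0.002],[0,0,0.05],[0,0,0.13],[0,-0.05,0.23],[-0.02,-0.12,0.3],[-0.02,-0.12,0.3]], delta_rot=[[0,0,0],[0,0,0],[0,0,0],[0,0,0],[0,0,0],[0,0,0],[0,0,0],[0,0,0],[0,0,0],[0,0,0]], grip=1)

```text
time_s: 31.2
tcp_pos: [0.6256, 0.0648, 0.222]
eef_rot: [179.9, 0.3, 179.3]
contact_force: [0.6, 0.1, -1.2]
gripper_width: 0.0874
gripper_force: 0.0
```

arm_command(travel=[[0,-0.08,0],[-0.02,-0.2,0],[-0.03,-0.32,0],[-0.05,-0.45,0],[-0.08,-0.54,0],[-0.1,-0.6,0],[-0.1,-0.6,0],[-0.1,-0.6,0]], delta_rot=[[0,0,0],[0,0,0],[0,0,0],[0,0,0],[0,0,0],[0,0,0],[0,0,0],[0,0,0]], grip=0)

```text
time_s: 32.2
tcp_pos: [0.5746, -0.2335, 0.2174]
eef_rot: [180.0, -0.0, 179.3]
contact_force: [0.3, 0.1, 0.3]
gripper_width: 0.0135
gripper_force: 0.0
```

```bash
python3 - <<'E'
from plant import viewer
from h import *
c=viewer.capture("top");s=viewer.capture("scene");pickle.dump(c,open("c5.pkl","wb"))
o=np.hstack([cv2.resize(c["img"][160:280,265:385,::-1],(480,480),interpolation=cv2.INTER_CUBIC),cv2.resize(s["img"][180:300,270:350+0,::-1],(320,480))])
cv2.imwrite("pics/h.png",o)
E
```

```text
(no output)
```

View pics/h.png

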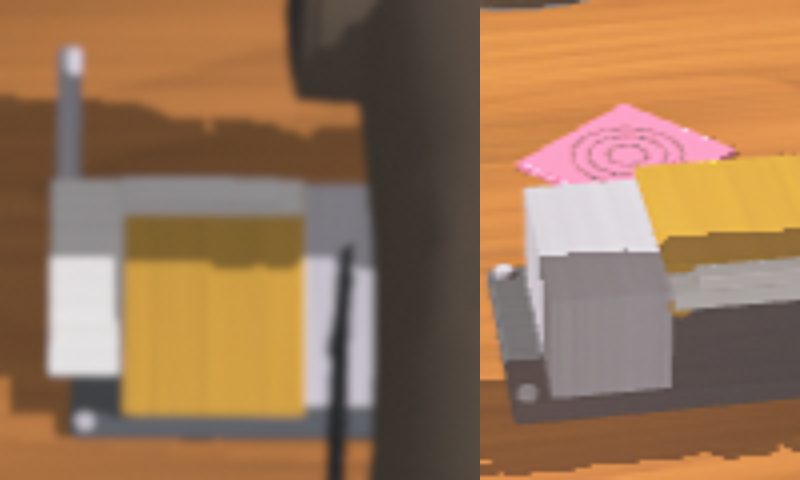

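The leaf is flat with the plate on it, plain side up and square, at crop (124,215)–(305,416). I'll measure the gap to the stop.

```bash
python3 - <<'E'
from h import *
from plant import r
c=pickle.load(open("c5.pkl","rb"));S=np.load("stand.npz");th=S["th"];t=S["t"];Rm=np.array([[np.cos(th),-np.sin(th)],[np.sin(th),np.cos(th)]])
f=lambda u,v:ray(c,(265+(u+.5)/4-.5,160+(v+.5)/4-.5),.075)
P=[f(124,215),f(305,215),f(305,416),f(122,416)]
th2,t2,e=fit([[.05,.045],[.05,-.045],[-.05,-.045],[-.05,.045]],P)
q=Rm.T@(t2-t);print(q,np.degrees(th2-th),e.round(1).tolist())
w=lambda x,y:Rm@[x,y]+t
T=w(q[0]-.05-.0125-.015,q[1]);p=r.get_state()["tcp_pos"]
print("pre",T,"contact x",w(q[0]-.0625,q[1])[0],"end x",w(-.0625,q[1])[0],"delta",(np.r_[T,.084]-p)/.5)
E
```

```text
[-0.00624443  0.04451774] 0.0008983007220310535 [[-0.3, -0.3], [-0.1, 0.1], [0.3, 0.1], [0.1, 0.1]]
pre [0.45016346 0.05315302] contact x 0.46516255525628025 end x 0.47140660583179705 delta [-0.24945907  0.57211576 -0.2674266 ]
```

arm_command(travel=[[-0.04,0.06,0],[-0.1,0.16,0],[-0.16,0.27,0],[-0.21,0.38,0],[-0.25,0.48,0],[-0.25,0.55,0],[-0.25,0.572,-0.04],[-0.25,0.572,-0.12],[-0.25,0.572,-0.2],[-0.25,0.572,-0.25],[-0.25,0.572,-0.266],[-0.25,0.572,-0.266]], delta_rot=[[0,0,0],[0,0,0],[0,0,0],[0,0,0],[0,0,0],[0,0,0],[0,0,0],[0,0,0],[0,0,0],[0,0,0],[0,0,0],[0,0,0]])

```text
time_s: 33.8
tcp_pos: [0.4497, 0.0526, 0.0852]
eef_rot: [-180.0, -0.0, 179.4]
contact_force: [0.6, 0.3, 0.5]
gripper_width: 0.0005
gripper_force: 0.0
```

arm_command(travel=[[0.004,0,0],[0.009,0,0],[0.014,0,0],[0.019,0,0],[0.024,0,0],[0.028,0,0],[0.031,0,0],[0.033,0,0],[0.035,0,0]], delta_rot=[[0,0,0],[0,0,0],[0,0,0],[0,0,0],[0,0,0],[0,0,0],[0,0,0],[0,0,0],[0,0,0]])

```text
time_s: 34.92
tcp_pos: [0.4664, 0.0518, 0.0849]
eef_rot: [-180.0, -0.1, 179.3]
contact_force: [-2.5, 0.3, 1.5]
gripper_width: 0.0005
gripper_force: 1.4
```

arm_command(travel=[[0.002,0,0],[0.004,0,0],[0.006,0,0],[0.006,0,0]], delta_rot=[[0,0,0],[0,0,0],[0,0,0],[0,0,0]])

```text
time_s: 35.42
tcp_pos: [0.4702, 0.0522, 0.085]
eef_rot: [180.0, 0.0, 179.4]
contact_force: [-1.5, -0.3, 0.3]
gripper_width: 0.0002
gripper_force: 0.6
```

arm_command(travel=[[0.001,0,0],[0.002,0,0],[0.002,0,0]], delta_rot=[[0,0,0],[0,0,0],[0,0,0]])

```text
time_s: 35.8
tcp_pos: [0.4708, 0.0521, 0.085]
eef_rot: [-180.0, -0.0, 179.4]
contact_force: [-3.3, -0.0, 0.7]
gripper_width: 0.0002
gripper_force: 1.9
```

arm_command(travel=[[0.001,0,0],[0.002,0,0],[0.002,0,0]], delta_rot=[[0,0,0],[0,0,0],[0,0,0]])

```text
time_s: 36.17
tcp_pos: [0.4709, 0.052, 0.085]
eef_rot: [-180.0, -0.1, 179.3]
contact_force: [-8.6, 3.5, 5.4]
gripper_width: 0.0003
gripper_force: 4.3
```

arm_command(travel=[[0.001,0,0],[0.001,0,0]], delta_rot=[[0,0,0],[0,0,0]])

```text
time_s: 36.42
tcp_pos: [0.4709, 0.052, 0.0849]
eef_rot: [-180.0, -0.2, 179.3]
contact_force: [-11.1, 3.6, 6.9]
gripper_width: 0.0007
gripper_force: 5.3
```

The plate is against the stop: the TCP has stopped moving and the force is rising. I'll back off.

arm_command(travel=[[-0.006,0,0],[-0.016,0,0],[-0.03,0,0],[-0.03,0,0.06],[-0.03,-0.02,0.16],[-0.03,-0.1,0.26],[0,-0.22,0.3],[0.04,-0.34,0.3],[0.1,-0.46,0.3],[0.15,-0.57,0.3],[0.2,-0.66,0.3],[0.2,-0.7,0.3],[0.2,-0.7,0.3],[0.2,-0.7,0.3]], delta_rot=[[0,0,0],[0,0,0],[0,0,0],[0,0,0],[0,0,0],[0,0,0],[0,0,0],[0,0,0],[0,0,0],[0,0,0],[0,0,0],[0,0,0],[0,0,0],[0,0,0]])

```text
time_s: 38.17
tcp_pos: [0.5721, -0.297, 0.2352]
eef_rot: [180.0, 0.0, 179.4]
contact_force: [0.0, -0.0, -0.2]
gripper_width: 0.0003
gripper_force: 0.0
```

```bash
python3 - <<'E'
from plant import viewer
from h import *
c=viewer.capture("top");pickle.dump(c,open("c6.pkl","wb"))
cv2.imwrite("pics/i.png",cv2.resize(c["img"][160:280,265:385,::-1],(600,600),interpolation=cv2.INTER_CUBIC))
E
```

```text
(no output)
```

View pics/i.png

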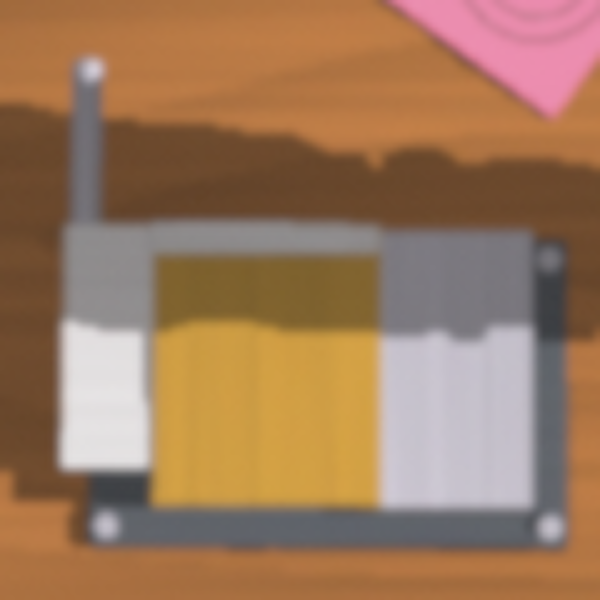

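The plate (154–379, 255–508) is flush with the stop strip, square, and plain side up on the flat leaf. Handing in.

```bash
python3 -c "
from plant import close_job
print(close_job())"
```

```text
the job is handed in; nothing more can be done
None
```

I handed the job in at about 38 s with the leaf flat and the brass plate on it plain back up, square and against the end stop; I saw no contact force on it above about 15 N, and the hand-in gave no verdict.

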